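# Unclip the red grinder-plate carrier from its rail and stand it in the wash tray

## Robot

A 7-joint arm with a two-finger parallel gripper is mounted at the origin on the work surface. World frame = base frame: x ahead of the robot, y to its left, z up, the work surface at z = 0. Lengths are in m, angles in rad, forces in N, time in s.
With the tool pointing down it reaches from about 0.425 to 0.925 m from the base axis. Payload 6.8 kg.
Tool frame: the origin (TCP) lies on the centre line of the jaws, within the pads' length; the fingertips stand 17 mm ahead of it and the grasp point (between the pads) lies 2 mm behind it; z points along the fingers, x is the direction in which the jaws open and shut, and the axes are right-handed (so a half turn about z gives the same grasp; the last joint's range is limited). The gripper opens to 85 mm and grips with 20 to 120 N. Pads are 22 mm wide; open, the fingers measure 114 mm over their backs; the gripper's body (76 mm by 85 mm) begins 54 mm behind the grasp point. The pads swing forward as they close: fully open they stand 13 mm farther back than shut.
Start: joints at [1.049, 0.477, 0.022, 1.555, -0.011, 1.109, -0.083], TCP at [0.271, -0.618, 0.248] pointing down, gripper open.
Joint ranges: [-2.96, 2.96], [-0.34, 2.1], [-1.41, 1.46], [0.24, 2.44], [-1.37, 4.51], [0.17, 1.92], [-2.96, 2.96]. Speed limits (rad/s): [2.39, 2.39, 3.14, 3.14, 3.14, 3.14, 3.14].

## Interface

Orientations are given as a rotation vector (axis times angle).
In Python, from bench import r gives the robot as it stands.
- The arm moves only by the tool arm_command, never from a script. Its argument "increments" is a list of rows, each a list of 3 entries, a list of its own where there are three numbers: the shift along the world's x, y, z in m, then the turn, a rotation vector about the world's x, y, z in rad, then the opening in per cent of the stroke, from 0 (shut) to 100 (fully open). A call has 1 to 10 rows; each row is the pose to reach, as a shift and turn from the pose commanded when the call began; what a row does not reach only later rows make up. A row lasts 1/10 s, in which the tool goes at most 50 mm and 8.59 degrees, less where a joint would pass 70% of its speed; a pose out of reach is approached as far as the arm can. A call with a gripper value outside its range is refused whole. The fingers move at their own pace and stop on an object; "newtons" is the grip in N (left out, the last holds). Time passes only in rows, so rows that repeat a pose let the fingers close. It gives the time, the measured TCP pose, the force and the opening at its end, in the units of the state.
- r.get_obs(): the state, without advancing time (a new reading comes with each control period).
- r.grab_frame(name): name is "scene" or "top" or "wrist"; returns the picture (400x640x3 uint8, blue, green, red); there is no depth.
- r.camera_model(name): a dict with "camera_matrix" (3x3 intrinsics, pixels), "camera_from_world" (4x4, takes a point from world to camera coordinates). Camera axes: x right, y down, z forward; pixel columns grow to the right and rows downward; lengths in m; the calibration is good to about 2 mm. The wrist camera is an equidistant fisheye: a pixel r from the principal point sees the ray r / f radians off the axis. A picture is of the moment at which its call begins: read the wrist's pose just before it. camera_model takes no time and is no camera call; for the wrist camera it gives the pose at the moment of the call.
- r.hand_in(): hands the job in, once; it reports no verdict.
The state is a dict: "clock": time; "joints": joint angles; "qvel": joint speeds; "tau": joint torques, N m; "tcp_pos": TCP position; "orientation": TCP orientation; "contact_force": force on the tool from outside, world axes, zero at the start; "moment": the same for the moment, N m; "grip_width": finger opening in m.
Only numpy, scipy, OpenCV 4.12 (cv2) and the standard library are available. Lean on these libraries where they do the work, as an engineer would, in place of code of your own. Each camera call takes 0.05 s, during which the arm holds its last target. There are 200 camera calls.

## Task

The coarse grinder plate needs washing: pull the red plate carrier straight up off the rail, against its spring catch, and set it down standing upright on its feet inside the low, empty white wash tray; lower it in, do not drop it. Leave the yellow and the blue carrier clipped where they are.

Things in the scene. Friction and masses are not known exactly. Their poses are not given: they have to be found in the camera images.
- carrier_red: Red carrier, 0.15-0.29 kg, clipped over a rail. Body spans x -24..+30, y ±28, z 0..60 mm; on it a centred grip tab, x ±11, y ±17, z 60..102 mm, to grip from above. Steel disc with six big holes on its +x face. Origin: under the tab, level with the feet (54 mm above the table when clipped). z up, y along the rail. A straight 8-16 N pull frees it within 20 mm; feet clear the rail at 36 mm.
- carrier_yellow: Yellow carrier, same shape, catch, origin and axes as the red one, its plate with more, smaller holes; on the same rail. The rail is a fixed level bar 20 mm thick, 30 mm high, top 90 mm above the table, between end posts 316 mm apart, on a base plate 110 by 340 mm, 12 mm high. A sprung roller in the bar catches a ridge inside each carrier's foot.
- carrier_blue: Blue carrier, same shape, catch, origin and axes as the red one, its plate with many fine holes; on the same rail. The three carriers sit in any order, 100 mm apart centre to centre, the outer ones 58 mm from the end posts.
- tray: Empty white plastic wash tray, fixed to the table, open on top: 190 mm along its x, 230 mm along its y, 30 mm high, walls 6 mm, floor 6 mm thick. Origin: centre of its underside, on the table; z up.

How it is judged:
By the outcome, as a careful person would: the job done as asked, in the order asked, and still so for the second after the job is handed in, with the robot touching nothing.
It also fails if it takes over 38 s, if anything falls off the work surface, if the arm or the gripper's body presses on something with over 40 N, if the wrist force passes 120 N, or if a joint passes its speed limit or range.

## Working session

There is one attempt and no reset: what is moved stays moved. The work goes in short steps, Python scripts to look and compute and a tool call to move; the robot and the scene stay as the last step left them, time stands still between calls to the robot, and variables do not carry over. Pictures are saved under pics/ and viewed, about 8 in all and at most 12, crops included, and the job is handed in when it is done.

Besides the shell and the picture viewer there is one more tool, called after "Emit:" by a JSON object that holds its "fn" and its "kwargs". arm_command: Moves the arm, as the interface text tells. Its arguments: {"type":"object","properties":{"increments":{"type":"array","items":{"type":"array"}},"newtons":{"type":"number"}},"required":["increments"]}

```bash
mkdir -p pics; ls
python3 - <<'E'
from bench import r
import cv2
o=r.get_obs();print({k:o[k] for k in('clock','tcp_pos','orientation','grip_width','contact_force')})
for n in('scene','top'):
    cv2.imwrite(f'pics/{n}0.png',r.grab_frame(n)); m=r.camera_model(n); print(n,m)
E
```

```text
pics
{'clock': 0.0, 'tcp_pos': array([ 0.27114742, -0.6175467 ,  0.2473405 ]), 'orientation': array([-2.62972072e+00,  1.71721228e+00,  2.47611930e-03]), 'grip_width': 0.08533568369266642, 'contact_force': array([-0.8900245 , -0.67623198,  0.03421799])}
scene {'camera_matrix': array([[461.60346563,   0.        , 324.24802494],
       [  0.        , 461.60346563, 197.47339036],
       [  0.        ,   0.        ,   1.        ]]), 'camera_from_world': array([[-1.88669792e-01,  9.82039977e-01,  1.09189285e-03,
         1.25856258e-01],
       [ 7.28940109e-01,  1.40789061e-01, -6.69943847e-01,
        -3.27103731e-01],
       [-6.58065367e-01, -1.25602242e-01, -7.42410971e-01,
         1.31297845e+00],
       [ 0.00000000e+00,  0.00000000e+00,  0.00000000e+00,
         1.00000000e+00]])}
top {'camera_matrix': array([[430.69122557,   0.        , 308.72455708],
       [  0.        , 430.69122557, 200.3809753 ],
       [  0.        ,   0.        ,   1.        ]]), 'camera_from_world': array([[ 0.01013611, -0.99991801,  0.00782546, -0.01243825],
       [-0.98819164, -0.01121316, -0.15281211,  0.56098797],
       [ 0.15288733, -0.00618414, -0.98822428,  0.76643112],
       [ 0.        ,  0.        ,  0.        ,  1.        ]])}
```

View pics/scene0.png

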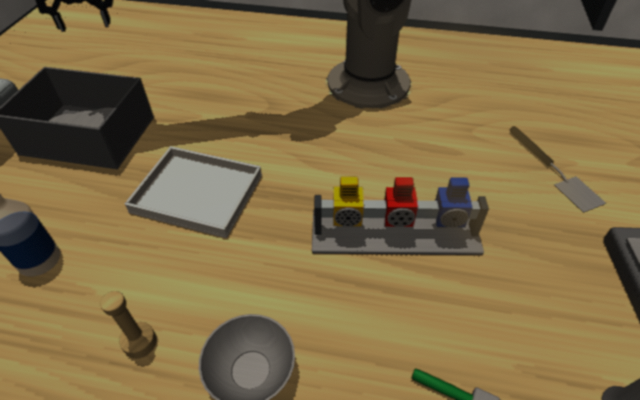

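View pics/top0.png

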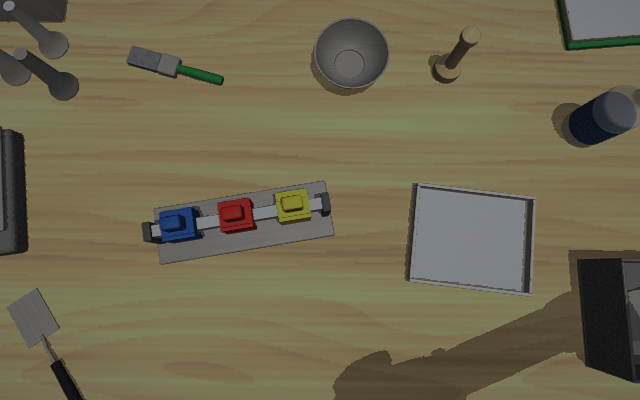

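The red carrier is the middle one: tab at about (233,212) in top and (404,185) in scene, with the discs facing away from the robot. The tray corners in top are about (415,184), (535,197), (531,294) and (407,280). Next I'll crop for accuracy.

Run:
```python
import cv2,numpy as np
a=cv2.imread('pics/top0.png')[175:270,140:340]; b=cv2.imread('pics/scene0.png')[165:260,305:495]
f=lambda i:cv2.convertScaleAbs(cv2.resize(i,(800,int(i.shape[0]*800/i.shape[1])),interpolation=cv2.INTER_CUBIC),alpha=1.5)
a,b=f(a),f(b);cv2.imwrite('pics/crop.png',cv2.resize(np.vstack([a,b])[:],(800,a.shape[0]+b.shape[0]))[:780]) if 0 else (cv2.imwrite('pics/ca.png',a),)
```

```text
(no output)
```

View pics/ca.png

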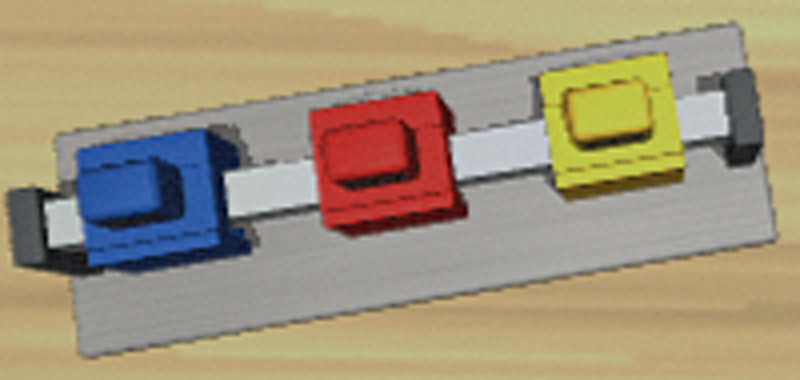

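```bash
cat > h.py <<'E'
import numpy as np,cv2
from bench import r
from scipy.optimize import least_squares
def proj(n,P):
    m=r.camera_model(n);T=m['camera_from_world']
    return cv2.projectPoints(np.asarray(P,float).reshape(-1,1,3),cv2.Rodrigues(T[:3,:3])[0],T[:3,3],m['camera_matrix'],None)[0][:,0]
def unproj(n,uv,z):
    m=r.camera_model(n);T=m['camera_from_world'];R=T[:3,:3];c=-R.T@T[:3,3]
    d=R.T@np.linalg.inv(m['camera_matrix'])@[uv[0],uv[1],1]
    return c+d*(z-c[2])/d[2]
def place(p,L):
    L=np.asarray(L,float);c,s=np.cos(p[2]),np.sin(p[2])
    return np.c_[p[0]+c*L[:,0]-s*L[:,1],p[1]+s*L[:,0]+c*L[:,1],L[:,2]]
E
python3 - <<'E'
from h import *
o=np.array([140,175]);c=lambda L:np.array(L,float)/4+o-.375
for k,p in dict(b=(124,190),r=(367,148),y=(608,111)).items(): print(k,unproj('top',c(p),.156).round(4))
loc=[];px=[]
for y0,t,b in((100,(124,190),[]),(0,(367,148),[(310,112),(437,93),(325,225)]),(-100,(608,111),[(541,75),(668,55),(684,170),(556,188)])):
    loc.append((0,y0,156));px.append(t)
    if b: loc+=[(u,y0+v,114) for u,v in((30,28),(30,-28),(-24,-28),(-24,28)) if not(len(b)==3 and (u,v)==(-24,-28))];px+=b
loc=np.array(loc)/1000;px=c(px)
f=lambda p:(proj('top',place(p,loc))-px).ravel()
s=least_squares(f,[.45,.1,.15],loss='soft_l1');print('rail',s.x.round(4),f(s.x).reshape(-1,2).round(1).tolist())
print('base',[unproj('top',q,.012).round(3)[:2].tolist() for q in c([(57,133),(738,24),(775,240),(82,356)])], unproj('top',c([(57,133),(738,24),(775,240),(82,356)]).mean(0),.012).round(4))
q=[(415,184),(535,197),(531,294),(407,280)]
loct=np.array([(95,115,30),(95,-115,30),(-95,-115,30),(-95,115,30)])/1000
g=lambda p:(proj('top',place(p,loct))-q).ravel()
t=least_squares(g,[.45,-.3,0]);print('tray',t.x.round(4),g(t.x).round(1))
im=cv2.imread('pics/scene0.png');k=4
def box(P,pose,col):
    uv=proj('scene',place(pose,np.array(P)/1000))
    cv2.polylines(big,[((uv-[120,140]+.5)*2*16).astype(np.int32)],True,col,1,shift=4)
big=cv2.resize(im[140:270,120:500],None,fx=2,fy=2,interpolation=cv2.INTER_CUBIC)
for y0 in(-100,0,100):
    for z in (54,114): box([(30,y0+28,z),(30,y0-28,z),(-24,y0-28,z),(-24,y0+28,z)],s.x,(0,255,0))
    box([(11,y0+17,156),(11,y0-17,156),(-11,y0-17,156),(-11,y0+17,156)],s.x,(255,255,255))
box(loct*1000,t.x,(0,0,255)); box(loct*1000*[1,1,0],t.x,(0,255,0))
cv2.imwrite('pics/ov.png',big)
E
```

```text
b [0.506  0.2146 0.156 ]
r [0.524  0.1183 0.156 ]
y [0.5401 0.0218 0.156 ]
rail [0.5225 0.1189 0.1685] [[-1.8, 0.1], [-0.4, 0.9], [-0.5, -1.7], [0.2, -2.0], [-0.2, 1.2], [1.0, 0.5], [-0.3, -1.5], [0.1, -1.5], [1.1, 0.6], [0.5, 1.2]]
base [[0.548, 0.294], [0.606, -0.037], [0.5, -0.055], [0.441, 0.275]] [0.5227 0.1204 0.012 ]
tray [ 0.495  -0.3159 -0.1048] [ 0.3 -2.1 -0.6 -1.5 -0.1  1.9  0.4  1.5]
```

View pics/ov.png

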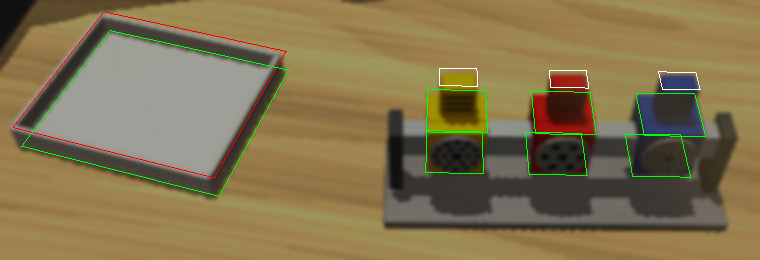

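The fits agree: carrier spacing is 98 mm (should be 100), the base plate centre is (0.523, 0.120), and the overlay matches in both views. Red is at about (0.524, 0.118) with yaw about 0.172. The tray centre is about (0.495, −0.316). I'll grip across the carrier's x, so the tool needs a turn of +1.33 rad.

Emit:
{"fn": "arm_command", "kwargs": {"increments": [[[0.01,0.018,0.002],[0,0,0.03],100],[[0.03,0.054,0.005],[0,0,0.09],100],[[0.05,0.09,0.008],[0,0,0.16],100],[[0.072,0.13,0.011],[0,0,0.23],100],[[0.094,0.17,0.014],[0,0,0.31],100],[[0.116,0.21,0.017],[0,0,0.39],100],[[0.138,0.25,0.02],[0,0,0.47],100],[[0.16,0.29,0.02],[0,0,0.55],100],[[0.18,0.33,0.02],[0,0,0.63],100],[[0.2,0.37,0.02],[0,0,0.7],100]], "newtons": 80}}

```text
clock: 1.1
tcp_pos: [0.4718, -0.2451, 0.2684]
orientation: [3.062, -0.704, 0.0]
contact_force: [0.5, 0.1, 0.3]
grip_width: 0.0855
```

Emit:
{"fn": "arm_command", "kwargs": {"increments": [[[0.01,0.04,0],[0,0,0.07],100],[[0.02,0.08,0],[0,0,0.14],100],[[0.03,0.12,0],[0,0,0.21],100],[[0.04,0.16,0],[0,0,0.29],100],[[0.045,0.2,0],[0,0,0.37],100],[[0.05,0.24,0],[0,0,0.44],100],[[0.052,0.28,0],[0,0,0.51],100],[[0.053,0.32,0],[0,0,0.57],100],[[0.053,0.35,0],[0,0,0.61],100],[[0.053,0.366,0],[0,0,0.629],100]]}}

```text
clock: 2.1
tcp_pos: [0.5231, 0.1219, 0.2685]
orientation: [-3.128, -0.28, -0.0]
contact_force: [-0.5, 0.4, 0.6]
grip_width: 0.0853
```

Emit:
{"fn": "arm_command", "kwargs": {"increments": [[[0,0,0],[0,0,0],100],[[0,0,0],[0,0,0],100],[[0,0,0],[0,0,0],100]]}}

```text
clock: 2.4
tcp_pos: [0.5245, 0.1158, 0.2681]
orientation: [3.129, 0.265, -0.001]
contact_force: [-0.9, 0.2, -0.4]
grip_width: 0.0853
```

```bash
cat >> h.py <<'E'
def wproj(P,m):
    T=m['camera_from_world'];X=np.asarray(P)@T[:3,:3].T+T[:3,3];K=m['camera_matrix']
    rr=np.hypot(X[:,0],X[:,1]);th=np.arctan2(rr,X[:,2]);s=th/rr
    return np.c_[K[0,0]*s*X[:,0]+K[0,2],K[1,1]*s*X[:,1]+K[1,2]]
E
python3 - <<'E'
from h import *
o=r.get_obs();m=r.camera_model('wrist');im=r.grab_frame('wrist')
print(o['clock'],o['tcp_pos'],o['orientation'],o['joints'].round(3),o['contact_force'])
for y0 in(-.1,0,.1):
  for h,(a,b,c,d) in((.114,(.03,-.024,.028,-.028)),(.156,(.011,-.011,.017,-.017))):
    uv=wproj(place([.5235,.1187,.172],[(a,y0+c,h),(a,y0+d,h),(b,y0+d,h),(b,y0+c,h)]),m)
    cv2.polylines(im,[(uv*16).astype(np.int32)],True,(0,255,0) if h<.12 else (255,255,255),1,shift=4)
cv2.imwrite('pics/w1.png',im)
E
```

```text
2.4 [0.52454566 0.11581629 0.26809364] [ 3.12921254e+00  2.64816413e-01 -6.59492408e-04] [ 0.155  0.286 -0.587  1.831  0.179  1.078 -0.329] [-0.85691472  0.16556209 -0.40785004]
```

View pics/w1.png

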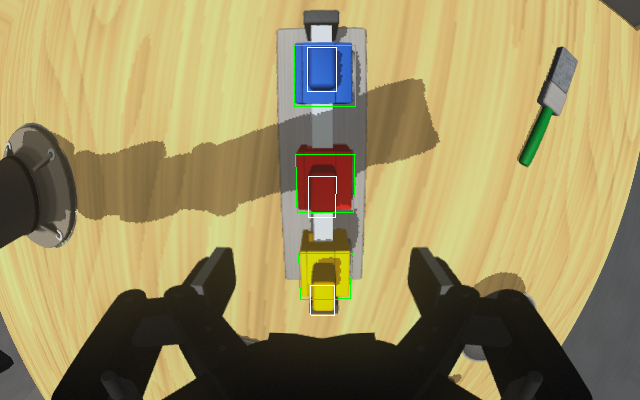

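Run:
```python
import cv2
a=cv2.imread('pics/w1.png')[30:325,265:380]
a=cv2.convertScaleAbs(a,alpha=1.5)
cv2.imwrite('pics/w1c.png',cv2.rotate(cv2.resize(a,None,fx=2.7,fy=2.7,interpolation=cv2.INTER_CUBIC),0))
```

```text
(no output)
```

View pics/w1c.png

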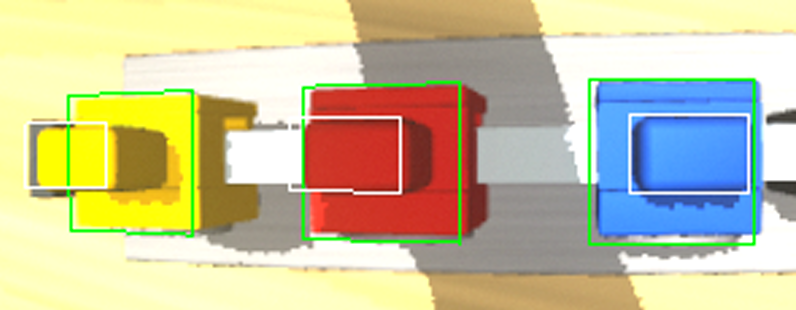

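The wrist view confirms the red carrier: the outlines match, with the actual carrier about 1.5 mm further along +y. Yaw agrees. I'll descend to a TCP height of 0.138.

Emit:
{"fn": "arm_command", "kwargs": {"increments": [[[-0.001,0.0015,-0.01],[0,0,0.003],100],[[-0.001,0.0015,-0.03],[0,0,0.003],100],[[-0.001,0.0015,-0.05],[0,0,0.003],100],[[-0.001,0.0015,-0.07],[0,0,0.003],100],[[-0.001,0.0015,-0.08],[0,0,0.003],100],[[-0.001,0.0015,-0.08],[0,0,0.003],100],[[-0.001,0.0015,-0.08],[0,0,0.003],100]]}}

```text
clock: 3.15
tcp_pos: [0.5237, 0.1194, 0.1886]
orientation: [-3.129, -0.274, -0.001]
contact_force: [0.7, 0.0, -0.6]
grip_width: 0.0856
```

Emit:
{"fn": "arm_command", "kwargs": {"increments": [[[0,0,-0.01],[0,0,0],100],[[0,0,-0.025],[0,0,0],100],[[0,0,-0.038],[0,0,0],100],[[0,0,-0.046],[0,0,0],100],[[0,0,-0.05],[0,0,0],100],[[0,0,-0.05],[0,0,0],100],[[0,0,-0.05],[0,0,0],100]]}}

```text
clock: 3.85
tcp_pos: [0.5236, 0.1196, 0.1385]
orientation: [-3.129, -0.275, -0.001]
contact_force: [0.5, -0.0, -0.3]
grip_width: 0.0856
```

Emit:
{"fn": "arm_command", "kwargs": {"increments": [[[0,0,0],[0,0,0],60],[[0,0,0],[0,0,0],40],[[0,0,0],[0,0,0],30],[[0,0,0],[0,0,0],20],[[0,0,0],[0,0,0],10],[[0,0,0],[0,0,0],0],[[0,0,0],[0,0,0],0],[[0,0,0],[0,0,0],0],[[0,0,0],[0,0,0],0],[[0,0,0],[0,0,0],0]], "newtons": 80}}

```text
clock: 4.85
tcp_pos: [0.5237, 0.1195, 0.1386]
orientation: [-3.13, -0.274, -0.001]
contact_force: [-0.6, 0.1, 5.4]
grip_width: 0.0212
```

Run:
```python
from h import *
o=r.get_obs();print(o)
im=r.grab_frame('scene');a=im[140:270,290:510]
cv2.imwrite('pics/g.png',cv2.resize(a,None,fx=3,fy=3,interpolation=cv2.INTER_CUBIC))
```

```text
{'clock': 4.85, 'joints': array([ 0.09293932,  0.44234508, -0.54031766,  1.95586692,  0.30527334,
        0.82293628, -0.43986883]), 'qvel': array([ 0.00059775,  0.00062007, -0.00014642, -0.00112276,  0.00063804,
       -0.00053149, -0.0011886 ]), 'tau': array([-1.83897880e-01, -4.56065691e+01, -5.13815090e+00, -2.06118089e+01,
       -6.93631038e-03, -2.58307680e-01, -1.00079586e-03]), 'tcp_pos': array([0.52368995, 0.11954336, 0.1386365 ]), 'orientation': array([-3.12954516e+00, -2.74455146e-01, -9.59610654e-04]), 'contact_force': array([-0.6493398 ,  0.13340541,  5.42384145]), 'moment': array([-0.11908495,  0.15528372, -0.01912356]), 'grip_width': 0.021227762143740548}
```

View pics/g.png

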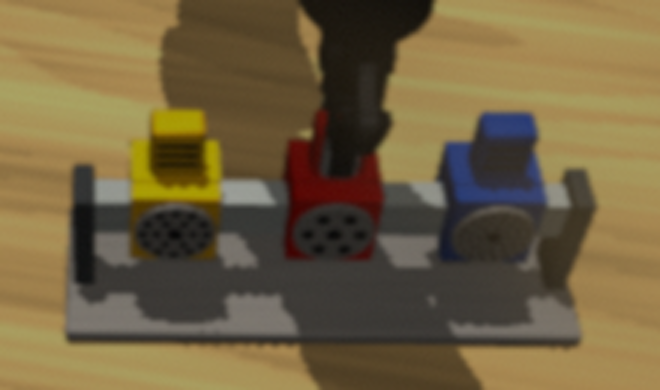

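The gripper holds at 21 mm, with the pads on the red tab at about (345,140) in the crop and both neighbours untouched. Now the straight pull.

Emit:
{"fn": "arm_command", "kwargs": {"increments": [[[0,0,0.002],[0,0,0],0],[[0,0,0.004],[0,0,0],0],[[0,0,0.007],[0,0,0],0],[[0,0,0.01],[0,0,0],0],[[0,0,0.013],[0,0,0],0],[[0,0,0.016],[0,0,0],0],[[0,0,0.019],[0,0,0],0],[[0,0,0.022],[0,0,0],0],[[0,0,0.025],[0,0,0],0],[[0,0,0.028],[0,0,0],0]]}}

```text
clock: 5.9
tcp_pos: [0.5235, 0.1196, 0.1669]
orientation: [-3.13, -0.275, -0.001]
contact_force: [0.0, 0.3, -1.4]
grip_width: 0.0211
```

Emit:
{"fn": "arm_command", "kwargs": {"increments": [[[0,0,0.005],[0,0,0],0],[[0,0,0.01],[0,0,0],0],[[0,0,0.015],[0,0,0],0],[[0,0,0.02],[0,0,0],0],[[0,0,0.03],[0,0,0],0],[[0,0,0.045],[0,0,0],0],[[0,0,0.06],[0,0,0],0],[[0,0,0.07],[0,0,0],0],[[0,0,0.075],[0,0,0],0],[[0,0,0.075],[0,0,0],0]]}}

```text
clock: 6.9
tcp_pos: [0.5239, 0.1196, 0.2423]
orientation: [-3.13, -0.274, -0.003]
contact_force: [-0.2, -0.4, -1.8]
grip_width: 0.0211
```

Run:
```python
from h import *
o=r.get_obs();print(o['tcp_pos'],o['contact_force'],o['moment'],o['grip_width'])
a=r.grab_frame('scene')[80:270,120:520]
cv2.imwrite('pics/l.png',cv2.resize(a,None,fx=2,fy=2,interpolation=cv2.INTER_CUBIC))
```

```text
[0.52386307 0.11956386 0.24228796] [-0.21715684 -0.38741363 -1.79229042] [0.01844262 0.03558958 0.00798735] 0.021087138720053356
```

View pics/l.png

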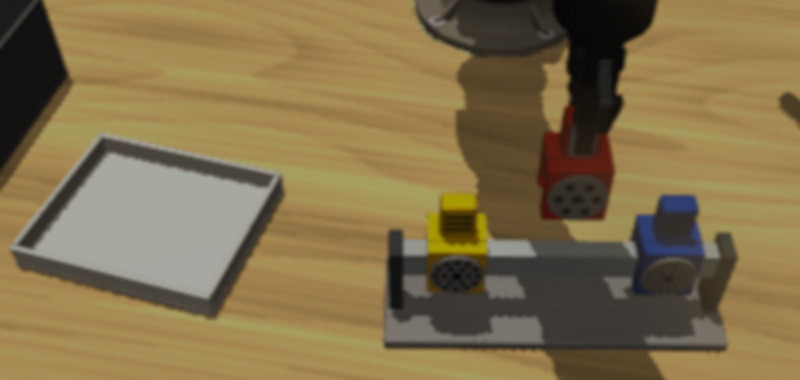

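The red carrier is free at (577,165) in the crop, with yellow and blue still clipped. I'll lift higher so its feet pass over yellow, then carry it to the tray.

Emit:
{"fn": "arm_command", "kwargs": {"increments": [[[0,0,0.015],[0,0,0],0],[[0,0,0.035],[0,0,0],0],[[0,0,0.05],[0,0,0],0],[[0,-0.01,0.055],[0,0,-0.01],0],[[-0.002,-0.03,0.055],[0,0,-0.02],0],[[-0.004,-0.055,0.055],[0,0,-0.035],0],[[-0.006,-0.085,0.055],[0,0,-0.055],0],[[-0.008,-0.115,0.055],[0,0,-0.075],0],[[-0.01,-0.145,0.055],[0,0,-0.095],0],[[-0.012,-0.175,0.055],[0,0,-0.115],0]]}}

```text
clock: 7.95
tcp_pos: [0.5106, -0.0576, 0.296]
orientation: [3.14, 0.091, -0.002]
contact_force: [0.7, -0.1, -1.5]
grip_width: 0.021
```

Emit:
{"fn": "arm_command", "kwargs": {"increments": [[[-0.002,-0.03,0],[0,0,-0.02],0],[[-0.004,-0.06,0],[0,0,-0.04],0],[[-0.006,-0.09,0],[0,0,-0.06],0],[[-0.008,-0.12,0],[0,0,-0.08],0],[[-0.01,-0.15,0],[0,0,-0.1],0],[[-0.012,-0.18,0],[0,0,-0.12],0],[[-0.014,-0.21,0],[0,0,-0.14],0],[[-0.016,-0.235,0],[0,0,-0.155],0],[[-0.017,-0.253,0],[0,0,-0.16],0],[[-0.017,-0.26,0],[0,0,-0.162],0]]}}

```text
clock: 8.95
tcp_pos: [0.4936, -0.3178, 0.2959]
orientation: [3.137, -0.165, -0.001]
contact_force: [-0.7, -0.9, -2.5]
grip_width: 0.0209
```

Emit:
{"fn": "arm_command", "kwargs": {"increments": [[[0,0,-0.01],[0,0,0],0],[[0,0,-0.03],[0,0,0],0],[[0,0,-0.055],[0,0,0],0],[[0,0,-0.08],[0,0,0],0],[[0,0,-0.1],[0,0,0],0],[[0,0,-0.12],[0,0,0],0],[[0,0,-0.135],[0,0,0],0],[[0,0,-0.14],[0,0,0],0],[[0,0,-0.14],[0,0,0],0],[[0,0,-0.14],[0,0,0],0]]}}

```text
clock: 9.95
tcp_pos: [0.4951, -0.3155, 0.1571]
orientation: [3.137, -0.16, 0.002]
contact_force: [0.1, 0.4, -2.2]
grip_width: 0.0209
```

Run:
```python
from h import *
o=r.get_obs();print(o['tcp_pos'],o['contact_force'],o['moment'],o['grip_width'])
a=r.grab_frame('scene')[80:270,90:490]
cv2.imwrite('pics/t.png',cv2.resize(a,None,fx=2,fy=2,interpolation=cv2.INTER_CUBIC))
```

```text
[ 0.49508842 -0.31549805  0.1570949 ] [ 0.05396378  0.39328497 -2.22407618] [-0.01713785  0.02867982  0.01148207] 0.020948697545318307
```

View pics/t.png

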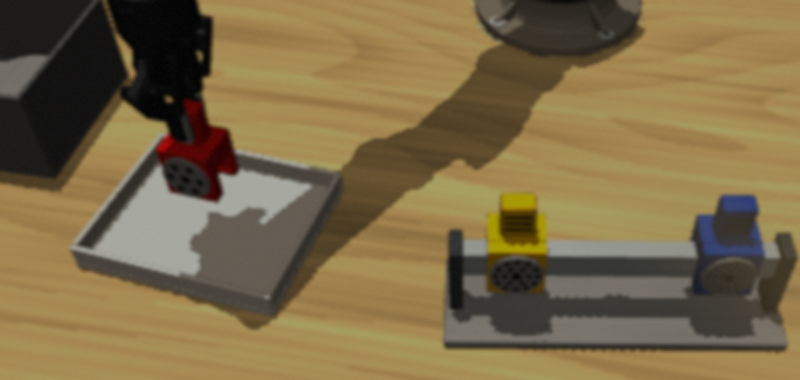

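Run:
```python
from h import *
im=cv2.imread('pics/t.png');p=[.4951,-.3155,.172-.277]
z=.1571-.0846
def d(P,c):
    uv=(proj('scene',place(p,P))-[90,80]+.5)*2
    cv2.polylines(im,[(uv*16).astype(np.int32)],True,c,1,shift=4)
q=lambda a,b,w,h:[(a,w,z+h),(a,-w,z+h),(b,-w,z+h),(b,w,z+h)]
d(q(.03,-.024,.028,.06),(0,255,0));d(q(.011,-.011,.017,.102),(255,255,255))
d([(.03,.028,z),(.03,-.028,z),(.03,-.028,z+.06),(.03,.028,z+.06)],(0,255,0))
d([(.03,.028,z),(-.024,.028,z),(-.024,.028,z+.06),(.03,.028,z+.06)],(0,255,255))
cv2.imwrite('pics/to.png',cv2.resize(im[60:220,60:320],None,fx=3,fy=3))
```

```text
(no output)
```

View pics/to.png

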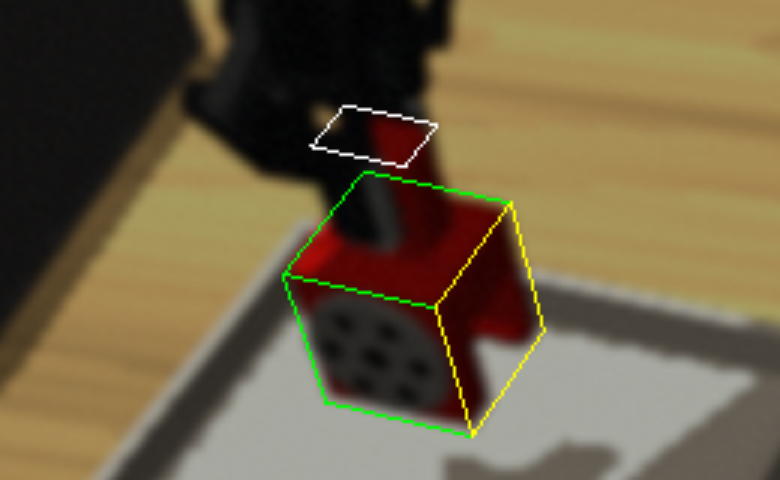

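The overlay fits within about 1 px, so the carrier is upright in the grip with no slip. Floor contact is expected at a TCP height of about 0.0906. I'll go to 0.096, then creep.

Emit:
{"fn": "arm_command", "kwargs": {"increments": [[[0,0,-0.01],[0,0,0],0],[[0,0,-0.022],[0,0,0],0],[[0,0,-0.034],[0,0,0],0],[[0,0,-0.044],[0,0,0],0],[[0,0,-0.051],[0,0,0],0],[[0,0,-0.056],[0,0,0],0],[[0,0,-0.059],[0,0,0],0],[[0,0,-0.061],[0,0,0],0],[[0,0,-0.061],[0,0,0],0],[[0,0,-0.061],[0,0,0],0]]}}

```text
clock: 11.0
tcp_pos: [0.4946, -0.3157, 0.0956]
orientation: [3.137, -0.16, 0.001]
contact_force: [0.8, -0.0, -2.0]
grip_width: 0.0208
```

Emit:
{"fn": "arm_command", "kwargs": {"increments": [[[0,0,-0.001],[0,0,0],0],[[0,0,-0.002],[0,0,0],0],[[0,0,-0.003],[0,0,0],0],[[0,0,-0.003],[0,0,0],0],[[0,0,-0.004],[0,0,0],0],[[0,0,-0.004],[0,0,0],0]]}}

```text
clock: 11.6
tcp_pos: [0.4944, -0.3155, 0.0912]
orientation: [-3.137, 0.16, 0.0]
contact_force: [0.6, -0.1, -1.9]
grip_width: 0.0208
```

Not touching yet.

Emit:
{"fn": "arm_command", "kwargs": {"increments": [[[0,0,-0.0005],[0,0,0],0],[[0,0,-0.001],[0,0,0],0],[[0,0,-0.001],[0,0,0],0]]}}

```text
clock: 11.9
tcp_pos: [0.4946, -0.3156, 0.0908]
orientation: [3.137, -0.16, 0.0]
contact_force: [-1.3, 1.2, 3.7]
grip_width: 0.0207
```

Emit:
{"fn": "arm_command", "kwargs": {"increments": [[[0,0,-0.0005],[0,0,0],0],[[0,0,-0.001],[0,0,0],0],[[0,0,-0.001],[0,0,0],0]]}}

```text
clock: 12.2
tcp_pos: [0.4947, -0.3156, 0.0907]
orientation: [3.137, -0.16, 0.001]
contact_force: [-3.0, 2.4, 12.6]
grip_width: 0.0213
```

Contact at 0.0908, as predicted. I'll ease the load off, open and rise.

Emit:
{"fn": "arm_command", "kwargs": {"increments": [[[0,0,0.001],[0,0,0],0],[[0,0,0.001],[0,0,0],0],[[0,0,0.001],[0,0,0],30],[[0,0,0.001],[0,0,0],45],[[0,0,0.001],[0,0,0],60],[[0,0,0.001],[0,0,0],80],[[0,0,0.001],[0,0,0],100],[[0,0,0.001],[0,0,0],100],[[0,0,0.001],[0,0,0],100],[[0,0,0.001],[0,0,0],100]]}}

```text
clock: 13.2
tcp_pos: [0.4944, -0.3156, 0.0903]
orientation: [3.137, -0.16, 0.0]
contact_force: [-0.7, -0.5, -0.0]
grip_width: 0.0855
```

Emit:
{"fn": "arm_command", "kwargs": {"increments": [[[0,0,0.005],[0,0,0],100],[[0,0,0.02],[0,0,0],100],[[0,0,0.04],[0,0,0],100],[[0,0,0.065],[0,0,0],100],[[0,0,0.09],[0,0,0],100],[[0,0,0.115],[0,0,0],100],[[0,0,0.135],[0,0,0],100],[[0,0,0.145],[0,0,0],100],[[0,0,0.15],[0,0,0],100],[[0,0,0.15],[0,0,0],100]]}}

```text
clock: 14.2
tcp_pos: [0.4944, -0.3156, 0.2408]
orientation: [3.137, -0.16, 0.001]
contact_force: [0.1, 0.4, -0.9]
grip_width: 0.0853
```

Run:
```python
from h import *
o=r.get_obs();print(o['tcp_pos'],o['contact_force'],o['grip_width'])
a=r.grab_frame('scene')[80:270,90:490]
cv2.imwrite('pics/end.png',cv2.resize(a,None,fx=2,fy=2,interpolation=cv2.INTER_CUBIC))
```

```text
[ 0.4944407  -0.31559207  0.24076879] [ 0.13313057  0.40152823 -0.92297366] 0.08527599410174286
```

View pics/end.png

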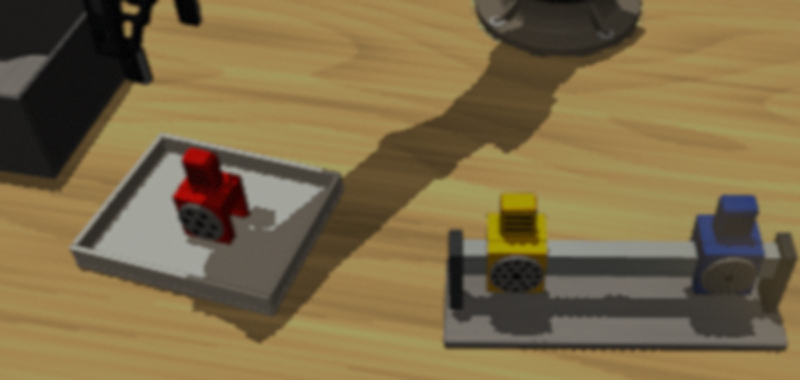

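Red stands upright inside the tray at (207,200) in the crop, yellow and blue are clipped where they were, and the gripper is clear above.

```bash
python3 -c "
from bench import r
print(r.hand_in())"
```

```text
the job is handed in; nothing more can be done
None
```

The red carrier is off the rail and standing upright in the wash tray, and the job is handed in. I pulled it straight up off its catch, carried it over the yellow carrier and lowered it into the tray until its feet touched. I then eased off the load, opened the gripper and rose clear.

- **Touchdown:** contact came at a tool height of 0.0908 m, against 0.0906 m predicted. The measured contact force at the call ends reached about 13 N before I eased off.
- **Final picture:** the red carrier is upright well inside the tray. The yellow and blue carriers are still clipped in place, and the gripper is open about 150 mm above its release height, touching nothing.
- **Time:** about 14 s of the 38 s allowed.
- **Disagreements:** no check failed. The top and wrist cameras differed by 1–3 mm on the red carrier's position along the rail. The tray corner fit was off by about 2 px. Both were small against the clearances.

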